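Chuck up the countersink

ROBOT

A 7-joint arm with a two-finger parallel gripper is mounted at the origin on a cart in front of the work surface, level with it; the furniture and walls round the work are solid. World frame = base frame: x ahead of the robot, y to its left, z up, the work surface at z = 0. Lengths are in mm, angles in rad, forces in N, time in s.
With the tool pointing down it reaches from about 400 to 875 mm from the base axis. Payload 4.4 kg.
Tool frame: the origin (TCP) lies midway between the tips of the shut fingers; the grasp point (between the pads) lies 19 mm behind it (ctrl.grip_point_offset is the distance from the TCP to the grasp point, in mm); z points along the fingers, y is the line along which they close (so a half turn about z gives the same grasp; the last joint's range is limited). The gripper opens to 85 mm and grips with 20 to 120 N. Pads are 22 mm wide; open, the fingers measure 114 mm over their backs; the gripper's body (76 mm by 85 mm) begins 54 mm behind the grasp point. The pads swing forward as they close: fully open they stand 13 mm farther back than shut.
Start: joints at [1.221, 0.628, 0.038, 1.517, -0.027, 0.996, -0.02], TCP at [182.031, -624.005, 231.313] pointing down, gripper open.
Joint ranges: [-3.06, 3.06], [-0.37, 2.12], [-1.25, 1.32], [0.18, 2.47], [-1.1, 4.24], [0.23, 1.98], [-2.94, 2.94]. Speed limits (rad/s): [2.57, 2.57, 3.14, 3.14, 3.14, 3.14, 3.14].

INTERFACE

Orientations are given as [roll, pitch, yaw] about the fixed x, y, z axes, in that order (R = Rz(yaw) Ry(pitch) Rx(roll)).
In Python, from cell import ctrl gives the robot as it stands.
- The arm moves only by the shell command python3 nudge.py 'ROWS'. ROWS is a JSON list that holds a single list of rows (three levels of brackets), with 1 to 12 rows, each of 7 numbers: dx, dy, dz in shares of the most that a row can go, 1 being 50 mm, then a rotation vector rx, ry, rz in units of 0.1 rad, then the finger opening in mm; each row shifts and turns the commanded pose from where the row before left it, along the tool's axes as they then stand; what a row does not reach is not made up. A row lasts 1/10 s, in which the tool goes at most 50 mm and 0.15 rad, less where a joint would pass 70% of its speed; a pose out of reach is approached as far as the arm can. The fingers move at their own pace and stop on an object; the grip force is fixed at half the most. Time passes only in rows, so rows that do not move let the fingers close. It prints the time, the measured TCP pose, the force, the opening and the grip force at its end. Input that does not fit is refused with a message, and nothing moves.
- ctrl.read_state(): the state, without advancing time (a new reading comes with each control period).
- ctrl.get_image(name): name is "scene" or "top" or "wrist"; returns the picture (420x560x3 uint8, blue, green, red); there is no depth.
- ctrl.calibration(name): a dict with "fx", "fy", "cx", "cy" (pixels), "k1" (the pictures are not rectified: a ray, as slopes to the right and down, at radius r is drawn at 1 + k1 r^2 times it, then the intrinsics apply), "rvec" (rotation vector, rad) and "tvec" (3), from world to camera coordinates, as OpenCV has them; the wrist camera has in their place "hand_eye" (4x4, takes a point from camera to tool coordinates, whose origin is the TCP and whose axes are the flange's). Camera axes: x right, y down, z forward; pixel columns grow to the right and rows downward; lengths in mm; the calibration is good to about 2 mm. A picture is of the moment at which its call begins: read the wrist's pose just before it. calibration takes no time and is no camera call.
- ctrl.finish_job(): hands the job in; it is judged then, once.
The state is a dict: "clock": time; "qpos": joint angles; "qd": joint speeds; "tau": joint torques, N m; "eef_pos": TCP position; "tool_rot": TCP orientation; "force": force on the tool from outside, world axes, zero at the start; "torque": the same for the moment, N m; "width": finger opening in mm; "gripper_force": force on a finger pad.
Only numpy, scipy, OpenCV 4.12 (cv2) and the standard library are available. Lean on these libraries where they do the work, as an engineer would, in place of code of your own. Each camera call takes 0.05 s, during which the arm holds its last target. There are 200 camera calls.

TASK

The glue bottle crowds the tool-setting stand: set it down upright on the bench at least 15 cm from the chuck. Then stand the countersink (the cutter with the pointed cone) from the drilled wooden block in the chuck, shank fully home on the bore floor, and turn the knurled sleeve clockwise, regrasping as needed, until it has gone clearly stiff and the three jaws hold the shank tight and upright. Leave the other two cutters in the block.

Things in the scene. Friction and masses are not known exactly. Their poses are not given: they have to be found in the camera images.
- chuck: Tool-setting stand, fixed: grey round cast foot 90 mm across and 13 mm high, pedestal 62 mm across, and on it a keyless steel chuck whose axis stands upright, jaws up. Origin on the chuck axis at the bench top, z up. The flat nose ring (41 mm across, bore 20 mm) has its top at 88 mm; wide open, the three jaw faces stand 10 mm from the axis, and their tops are at 91 mm
- bore_floor (a point): Centre of the flat floor of the chuck's bore, on the axis, 52 mm above the bench: 36 mm below the nose ring's top
- sleeve_grip (a point): On the chuck axis, 74 mm above the bench: where to grip the knurled dark steel sleeve, 52 mm across, 48 to 84 mm up. Wide open to stop is 3.6 rad; it starts within 0.7 rad of wide open. Clockwise from above closes all jaws 1.6 mm a rad; they meet a 12 mm shank 2.5 rad from wide open. Drag 0.4 N m, rising to 0.7 N m when firm, some 0.7 rad past contact; it stays where left
- jaw_a: One of the three steel chuck jaws (8.5 mm wide, 31 mm tall, tops 91 mm above the bench). Origin on the chuck axis at the bench top, moved along with the jaw by up to 6 mm; its own x axis points from the chuck axis out to the jaw
- jaw_b: The second jaw, 120 degrees counter-clockwise from jaw_a seen from above; else the same
- jaw_c: The third jaw, 240 degrees counter-clockwise from jaw_a; else the same
- countersink: Loose steel countersink, 66 mm long, upright in a hole of the block: shank 12 mm across and 42 mm long, then a head 22 mm across whose straight band runs from 44 to 56 mm above the foot and ends in a 90 degree cone with its point at 66 mm. Origin at the centre of the shank's foot, z along the axis to the point. 0.14 kg
- straight_cutter: Loose straight cutter in the same block, same shank and length, flat-topped cylindrical head 19 mm across. Origin at the shank's foot, z up the axis. Not to be used
- round_nose: Loose round-nose cutter in the same block, same shank and length, head 21 mm across with a domed top. Origin at the shank's foot, z up the axis. Not to be used
- bit_block: Drilled wooden block, fixed, 190 x 56 x 40 mm, long along its own x axis, with three holes 15 mm wide in a row, 55 mm apart, the middle one at its centre, floor 6 mm above the bench; any cutter can stand in any hole. Origin under its centre at the bench top
- glue_bottle: Loose glue bottle, oval yellowish plastic, 42 mm wide along its own x axis (from -19 to +21 mm) and 56 mm along its y axis, body 141 mm high, with a red cap 24 mm across on top to 160 mm; 0.25 kg more or less. It stands close beside the chuck, in the way of the gripper. Origin at the centre of its underside, z up

How it is judged:
By the outcome, as a careful person would: the job done as asked, in the order asked, and still so for the second after the job is handed in, with the robot touching nothing.
It also fails if it takes over 72 s, if anything falls off the work surface, if the arm or the gripper's body presses on something with over 40 N, if the wrist force passes 120 N, or if a joint passes its speed limit or range.

## Working session

There is one attempt and no reset: what is moved stays moved. The work goes in short steps, Python scripts to look and compute and a shell command to move; the robot and the scene stay as the last step left them, time stands still between calls to the robot, and variables do not carry over. Pictures are saved under pics/ and viewed, at most 10 in all, crops included, and the job is handed in when it is done.

```bash
ls; mkdir -p pics
python3 - <<'E'
from cell import ctrl
import cv2,numpy as np
s=ctrl.read_state();print(s)
for n in("scene","top"):
    cv2.imwrite(f"pics/{n}0.png",ctrl.get_image(n));print(n,ctrl.calibration(n))
print(ctrl.calibration("wrist"),ctrl.grip_point_offset)
E
```

```text
cell.py
nudge.py
pics
{'clock': 0.0, 'qpos': array([ 1.22119836,  0.62934086,  0.03843516,  1.51837205, -0.02700991,
        0.99626988, -0.02000441]), 'qd': array([ 1.01096831e-03, -1.46603942e-03, -9.94878281e-05, -4.20820483e-04,
       -5.79550076e-05,  3.65310321e-04,  1.16955014e-03]), 'tau': array([ 9.37863042e-04, -5.63398898e+01,  1.22635726e+00, -1.93450034e+01,
        1.09849582e-02,  1.03844027e-02, -1.38436531e-05]), 'eef_pos': array([ 181.8640671 , -623.39664557,  230.39105931]), 'tool_rot': array([-3.13972023e+00,  1.20831858e-05,  2.83793577e-01]), 'force': array([-0.64326348,  0.19497545, -0.80225209]), 'torque': array([ 0.03717247, -0.01451001,  0.03434475]), 'gripper_force': 0.0, 'width': 85.46671802492742}
scene {'fx': 379.81147706653286, 'fy': 379.81147706653286, 'cx': 283.36349520744875, 'cy': 207.10649501312045, 'k1': -0.05914234170940692, 'rvec': array([ 2.25206729, -0.91721054,  0.38372416]), 'tvec': array([-448.44780194,  257.81282809,  682.72793991])}
top {'fx': 451.3347695057945, 'fy': 451.3347695057945, 'cx': 282.32908826409044, 'cy': 216.55677134321985, 'k1': -0.056108012850503576, 'rvec': array([ 2.11199848, -2.13103916,  0.1810773 ]), 'tvec': array([ -87.60950703,  559.39524734, 1013.36832308])}
{'fx': 303.07834012134896, 'fy': 303.07834012134896, 'cx': 284.606777196683, 'cy': 209.2132140587745, 'k1': -0.0017733878380138605, 'hand_eye': array([[ 5.61795562e-04, -9.51488710e-01, -3.07683146e-01,
         7.71680817e+01],
       [ 9.99999627e-01,  7.36166969e-04, -4.50655844e-04,
         2.26249445e-01],
       [ 6.55300117e-04, -3.07682778e-01,  9.51488770e-01,
        -1.42531815e+02],
       [ 0.00000000e+00,  0.00000000e+00,  0.00000000e+00,
         1.00000000e+00]])} 18.700000000000003
```
View pics/scene0.png

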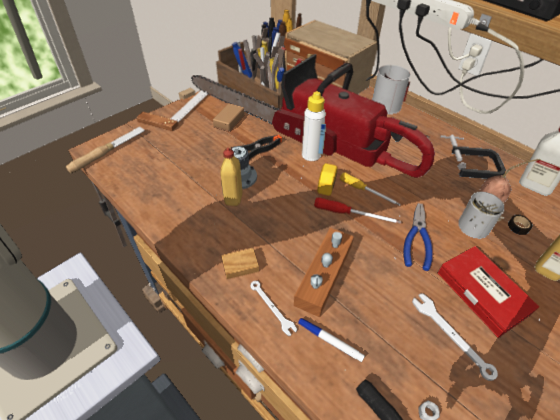

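View pics/top0.png

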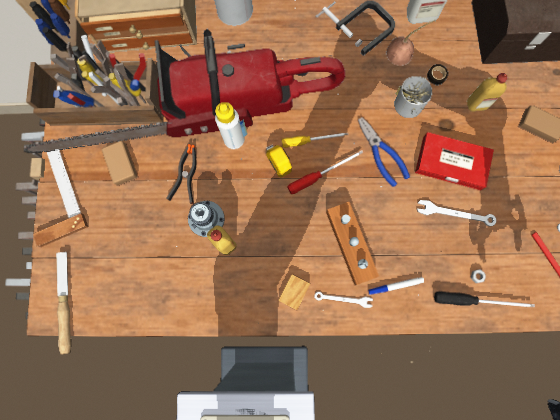

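The scene view shows the bottle at (232,180), the chuck behind it at (245,165), and the block with cutters at (317,282), (327,260) and (337,238). In the top view the chuck is at (205,215), the bottle cap at (216,235), and the cutters at (346,218), (354,241) and (363,264). I'll zoom in next.

Create h.py:
```python
from cell import ctrl
import cv2,numpy as np
from scipy.spatial.transform import Rotation as R
def pose():
    s=ctrl.read_state();T=np.eye(4);T[:3,:3]=R.from_euler('xyz',s['tool_rot']).as_matrix();T[:3,3]=s['eef_pos'];return T,s
def cam(n,T=None):
    c=ctrl.calibration(n)
    if n=="wrist":
        H=T@c['hand_eye'];Rw=H[:3,:3];o=H[:3,3]
    else:
        Rw=cv2.Rodrigues(c['rvec'])[0].T;o=-Rw@c['tvec']
    return c,Rw,o
def ray(n,uv,T=None):
    c,Rw,o=cam(n,T)
    K=np.array([[c['fx'],0,c['cx']],[0,c['fy'],c['cy']],[0,0,1]])
    p=cv2.undistortPoints(np.array([[uv]],float),K,np.array([c['k1'],0,0,0]))[0,0]
    return o,Rw@np.array([p[0],p[1],1])
def onz(n,uv,z,T=None):
    o,d=ray(n,uv,T);return (o+d*(z-o[2])/d[2])[:2]
def proj(n,P,T=None):
    c,Rw,o=cam(n,T);q=Rw.T@(np.array(P,float)-o);x=q[:2]/q[2];x=x*(1+c['k1']*(x@x))
    return np.array([c['fx']*x[0]+c['cx'],c['fy']*x[1]+c['cy']])
def tri(a,b):
    (o1,d1),(o2,d2)=a,b
    A=np.c_[d1,-d2];t=np.linalg.lstsq(A,o2-o1,rcond=None)[0];p,q=o1+t[0]*d1,o2+t[1]*d2
    return (p+q)/2,np.linalg.norm(p-q)
```

Run:
```python
import cv2,numpy as np
from h import *
t=cv2.imread('pics/top0.png');s=cv2.imread('pics/scene0.png')
f=lambda im,x,y,w,h:cv2.resize(im[y:y+h,x:x+w],(400,300),interpolation=cv2.INTER_CUBIC)
a=np.vstack([np.hstack([f(t,175,190,80,60+15-15),f(t,310,195,100,75)]),np.hstack([f(s,205,130,80,60+20-20),f(s,290,220,80,60)])])
cv2.imwrite('pics/z0.png',a)
for n,u,z in(("top",(203,213),90),("top",(216,234),160),("top",(346,218),72),("top",(354,241),72),("top",(363,264),72)):print(n,u,onz(n,u,z))
print(tri(ray("top",(216,234)),ray("scene",(230,153))))
print(cam("top")[2],cam("scene")[2])
```

```text
top (203, 213) [561.3691992   87.71825192]
top (216, 234) [502.62224401  45.90746929]
top (346, 218) [ 549.74949212 -239.59725127]
top (354, 241) [ 496.19478869 -256.13139239]
top (363, 264) [ 443.53361983 -274.69723091]
(array([506.05485328,  48.30075265, 141.72328255]), np.float64(1.8786893812542995))
[ 366.84052585 -103.38301861 1096.47334976] [ 116.3871554  -500.9398358   684.98440588]
```

View pics/z0.png

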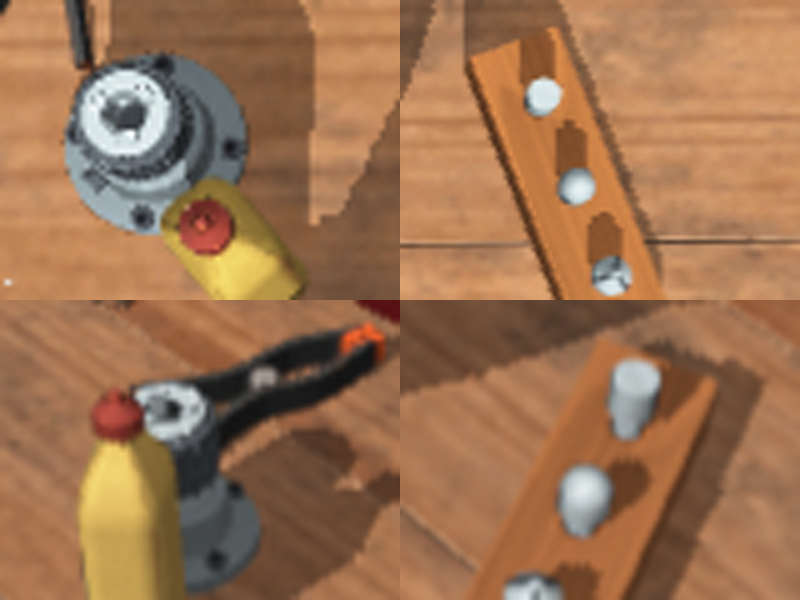

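The countersink is the near cutter, with its cone at top view (363,264). I'll bring the wrist camera over the bottle and chuck.

The rows are not in the units I measure in: shifts go in shares of 50 mm and turns go in units of 0.1 rad. I convert before sending: 30 mm is 0.6, -4 mm is -0.08.

```bash
python3 nudge.py '[[[0.6, -0.72, -0.08, 0, 0, 0, 85], [0.6, -0.72, -0.08, 0, 0, 0, 85], [0.6, -0.72, -0.08, 0, 0, 0, 85], [0.6, -0.72, -0.08, 0, 0, 0, 85], [0.6, -0.72, -0.08, 0, 0, 0, 85], [0.6, -0.72, -0.08, 0, 0, 0, 85], [0.6, -0.72, -0.08, 0, 0, 0, 85], [0.6, -0.72, -0.08, 0, 0, 0, 85], [0.6, -0.72, -0.08, 0, 0, 0, 85], [0.6, -0.72, -0.08, 0, 0, 0, 85]]]'; python3 nudge.py '[[[0.6, -0.72, 0, 0, 0, 0, 85], [0.6, -0.72, 0, 0, 0, 0, 85], [0.6, -0.72, 0, 0, 0, 0, 85], [0.6, -0.72, 0, 0, 0, 0, 85], [0.6, -0.72, 0, 0, 0, 0, 85], [0.6, -0.72, 0, 0, 0, 0, 85], [0, 0, 0, 0, 0, 0, 85], [0, 0, 0, 0, 0, 0, 85]]]'
python3 - <<'E'
from h import *
T,s=pose();print(s['clock'],s['eef_pos'],s['tool_rot'],s['qpos']);np.save('T1.npy',T);im=ctrl.get_image('wrist');cv2.imwrite('pics/w1.png',im)
E
```

```text
clock: 1.1
eef_pos: [369.5, -192.6, 271.5]
tool_rot: [3.141, -0.0, 0.284]
force: [1.4, 0.5, -0.2]
width: 85.1
gripper_force: 0.0
clock: 1.9
eef_pos: [481.2, 64.3, 270.8]
tool_rot: [-3.141, 0.001, 0.287]
force: [-0.4, -1.1, 0.5]
width: 85.1
gripper_force: 0.0
1.9 [481.23581746  64.31518768 270.80585641] [-3.14143794e+00  1.27994606e-03  2.86699067e-01] [-0.06329093  0.34895032 -0.17158985  1.90685488  0.07491093  0.89317545
 -1.55591443]
```

View pics/w1.png

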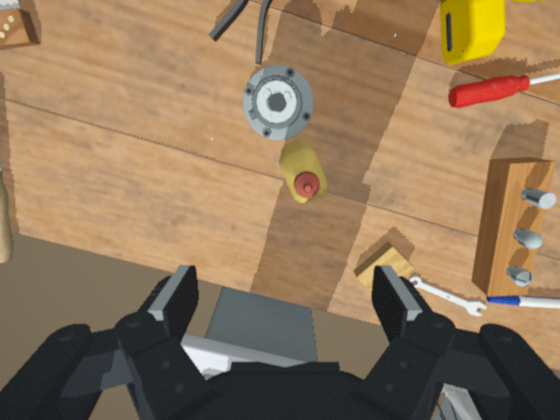

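The wrist view shows the chuck at (277,101), the bottle cap at (307,185) with the body running up to (296,142), and the countersink at (520,276). Now I'll measure them.

```bash
python3 - <<'E'
from h import *
T=np.load('T1.npy');im=cv2.imread('pics/w1.png');hsv=cv2.cvtColor(im,cv2.COLOR_BGR2HSV)
h,s,v=cv2.split(hsv)
print('px',hsv[160,300],hsv[185,307],hsv[190,250],hsv[95,265],hsv[80,255])
roi=np.zeros(h.shape,np.uint8);roi[130:215,270:340]=255
red=((h<6)|(h>172))&(s>120)&(roi>0)
yel=(h>=19)&(h<35)&(s>110)&(roi>0)
for n,m in(("red",red),("yel",yel)):
    c=max(cv2.findContours(m.astype(np.uint8),0,2)[0],key=cv2.contourArea)
    print(n,cv2.contourArea(c),cv2.minEnclosingCircle(c),cv2.minAreaRect(c))
roi[:]=0;roi[60:145,235:320]=255
nose=(s<60)&(v>150)&(roi>0)
c=max(cv2.findContours(nose.astype(np.uint8),0,2)[0],key=cv2.contourArea);e=cv2.fitEllipse(cv2.convexHull(c));print('nose',e,onz('wrist',e[0],88,T))
big=im[50:220,230:350];cv2.imwrite('pics/z1.png',np.hstack([cv2.resize(big,None,fx=3.5,fy=3.5,interpolation=2),cv2.resize(im[235:305,490:555],None,fx=5.8,fy=8.5,interpolation=2)]) if 0 else cv2.resize(big,(420,595),interpolation=2))
b=max(cv2.findContours(((s<100)&(roi>0)).astype(np.uint8),0,2)[0],key=cv2.contourArea);e=cv2.fitEllipse(cv2.convexHull(b));print('foot',e,onz('wrist',e[0],13,T))
E
python3 - <<'E'
import cv2,numpy as np
im=cv2.imread('pics/w1.png')
a=cv2.imread('pics/z1.png');b=cv2.resize(im[250:300,495:545],(380,380),interpolation=2)
b=np.vstack([b,np.zeros((215,380,3),np.uint8)]);cv2.imwrite('pics/z1.png',np.hstack([a,b]))
E
```

```text
px [ 24 140 167] [  5 141 143] [ 16 100 210] [ 90  14 224] [ 92  21 174]
red 413.0 ((306.4753112792969, 184.2283935546875), 12.105868339538574) ((306.5, 184.5), (23.0, 23.0), 90.0)
yel 2086.0 ((300.7406005859375, 170.981201171875), 32.098514556884766) ((301.85650634765625, 170.53411865234375), (61.31300354003906, 38.902713775634766), 67.16634368896484)
nose ((275.96429443359375, 101.42015838623047), (40.460411071777344, 43.05960464477539), 178.17083740234375) [561.60405926  97.14745704]
foot ((275.7458190917969, 102.45216369628906), (75.93221282958984, 79.29655456542969), 57.83713150024414) [561.76858415  99.65680171]
```

View pics/z1.png

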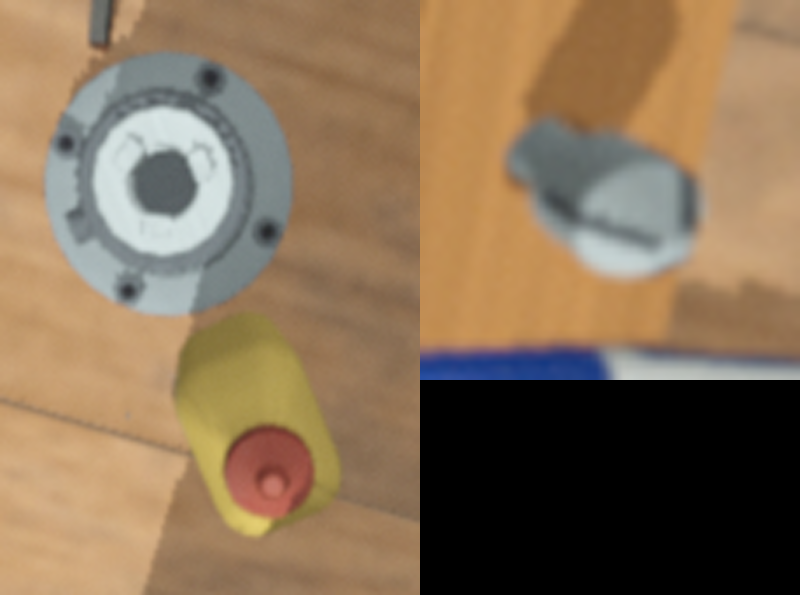

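Run:
```python
from h import *
T=np.load('T1.npy')
b=onz('wrist',(306.6,184.7),150,T);print('bottle',b, 'base back edge',onz('wrist',(298.6,140),0,T))
print('top',onz('top',(216.4,235.4),150),'chuck top',onz('top',(200.2,212.4),88))
print('cs',onz('wrist',(523.9,278.3),62,T))
Ti=np.linalg.inv(T);p=Ti@np.r_[b,150,1];print('bottle in tool',p,'move',p[:3]-[77,0,p[2]])
m=((cv2.cvtColor(cv2.imread('pics/w1.png'),cv2.COLOR_BGR2HSV)[...,0]))
```

```text
bottle [500.99107331  49.6654515 ] base back edge [525.13465718  57.85634905]
top [501.06394284  46.59519011] chuck top [563.21828392  94.56558803]
cs [ 443.64308456 -275.32675723]
bottle in tool [ 14.96074638  19.65699903 120.78376672   1.        ] move [-62.03925362  19.65699903   0.        ]
```

```bash
python3 nudge.py '[[[-0.62, 0.2, 0, 0, 0, 0, 85], [-0.62, 0.2, 0, 0, 0, 0, 85], [0, 0, 0, 0, 0, 0, 85]]]'
python3 - <<'E'
from h import *
T,s=pose();print(s['clock'],s['eef_pos'],s['tool_rot']);np.save('T2.npy',T);im=ctrl.get_image('wrist');cv2.imwrite('pics/w2.png',im)
p=proj('wrist',(501,48.5,150),T);print(p)
x,y=(p-60).astype(int);y=max(y,0);c=im[y:y+120,x:x+120];cv2.imwrite('pics/z2.png',cv2.resize(c,(600,600),interpolation=2));print(x,y)
hsv=cv2.cvtColor(c,cv2.COLOR_BGR2HSV);h,s,_=cv2.split(hsv)
m=(((h>=20)&(h<35)&(s>120))|((h<7)&(s>120))).astype(np.uint8);m=cv2.morphologyEx(m,cv2.MORPH_OPEN,np.ones((3,3)))
k=max(cv2.findContours(m,0,2)[0],key=cv2.contourArea);print(cv2.contourArea(k),cv2.minAreaRect(k),cv2.fitEllipse(cv2.convexHull(k)))
E
```

```text
clock: 2.25
eef_pos: [423.0, 22.4, 270.9]
tool_rot: [3.14, 0.005, 0.277]
force: [0.4, 0.5, 0.2]
width: 85.0
gripper_force: 0.0
2.25 [423.01826051  22.39916185 270.91852719] [3.14018225 0.00530916 0.27746914]
[279.76593138 104.02324727]
219 44
2156.5 ((60.74556350708008, 61.189353942871094), (58.615394592285156, 41.076927185058594), 67.38013458251953) ((60.475189208984375, 61.275875091552734), (47.9178581237793, 64.75971221923828), 162.5448455810547)
```

View pics/z2.png

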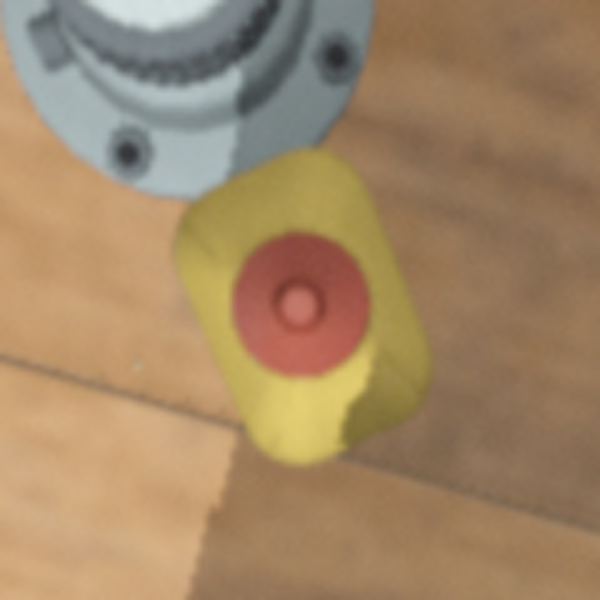

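The bottle's oval is clear here: it is centred at about (280,105), with its long axis 67° from image-right, so I turn about tool z by -0.39.

Run:
```python
from h import *
T=np.load('T2.npy')
for z in(90,100):print(onz('wrist',(279.7,105.2),z,T))
print('cap',onz('wrist',(219+60.2,44+61),150,T))
print('free',proj('top',(450,300,0)),onz('top',(130,262),0))
b=np.r_[501,48,93];Ti=T[:3,:3].T;print(Ti@(b-T[:3,3]))
```

```text
[500.59231184  49.3532022 ]
[500.51120561  49.17862762]
cap [500.14263717  48.74234555]
free [122.7348428  265.41769079] [458.28614732 282.29768303]
[ 82.95515935  -3.51101689 177.47583278]
```

Converted, 20 mm is 0.4, 41.5 mm is 0.83, -0.131 rad is -1.31.

```bash
python3 nudge.py '[[[0.83, -0.046, 0, 0, 0, 0, 85], [0.83, -0.046, 0, 0, 0, 0, 85], [0, 0, 0.4, 0, 0, -1.32, 85], [0, 0, 0.4, 0, 0, -1.31, 85], [0, 0, 0.4, 0, 0, -1.31, 85], [0, 0, 0, 0, 0, 0, 85]]]'
python3 - <<'E'
from h import *
T,s=pose();print(s['clock'],s['qpos'][6]);print(T[:3,:3].T@(np.r_[500.5,49,93]-T[:3,3]),s['tool_rot'])
E
```

```text
clock: 2.9
eef_pos: [504.8, 53.4, 209.1]
tool_rot: [-3.139, 0.004, 0.677]
force: [-0.7, -0.1, -0.5]
width: 85.1
gripper_force: 0.0
2.9 -1.221140800640145
[ -5.63660708   1.11920672 116.11388773] [-3.1388026   0.00397655  0.67678686]
```

Converted, 40 mm is 0.8, 30 mm is 0.6.

```bash
python3 nudge.py '[[[-0.1, 0.02, 0.6, 0, 0, 0, 85], [0, 0, 0.8, 0, 0, 0, 85], [0, 0, 0.6, 0, 0, 0, 85], [0, 0, 0.32, 0, 0, 0, 85], [0, 0, 0, 0, 0, 0, 85]]]'
python3 nudge.py '[[[0, 0, 0, 0, 0, 0, 0], [0, 0, 0, 0, 0, 0, 0], [0, 0, 0, 0, 0, 0, 0], [0, 0, 0, 0, 0, 0, 0], [0, 0, 0, 0, 0, 0, 0], [0, 0, 0, 0, 0, 0, 0]]]'
```

```text
clock: 3.4
eef_pos: [502.3, 49.9, 94.2]
tool_rot: [-3.141, 0.003, 0.674]
force: [-1.2, -0.1, 0.1]
width: 84.9
gripper_force: 0.0
clock: 4.0
eef_pos: [503.8, 50.7, 97.0]
tool_rot: [3.14, -0.002, 0.678]
force: [-0.1, -0.0, 7.9]
width: 37.6
gripper_force: 59.5
```

```bash
python3 nudge.py '[[[0, 0, -0.2, 0, 0, 0, 0], [0, 0, -0.3, 0, 0, 0, 0], [0, 0, -0.5, 0, 0, 0, 0], [0, 0, 0, 0, 0, 0, 0], [0, 0, 0, 0, 0, 0, 0]]]'
python3 - <<'E'
from h import *
T,s=pose();print(s['gripper_force'],s['width'],s['torque']);cv2.imwrite('pics/w3.png',ctrl.get_image('wrist'));cv2.imwrite('pics/s3.png',ctrl.get_image('scene'))
a=cv2.imread('pics/s3.png')[100:250,170:320];b=cv2.imread('pics/w3.png');cv2.imwrite('pics/z3.png',np.hstack([cv2.resize(a,(400,400)),cv2.resize(b,(400,400))]))
print(T[:3,:3].T@(np.r_[450,300,190]-T[:3,3]))
E
```

```text
clock: 4.5
eef_pos: [502.9, 50.4, 145.7]
tool_rot: [3.141, -0.001, 0.677]
force: [-0.6, -0.7, -3.2]
width: 37.3
gripper_force: 61.2
61.180934105068445 37.33063499178937 [-0.01804235 -0.0230169   0.002175  ]
[ 115.22494247 -227.64262165  -44.30667175]
```

View pics/z3.png

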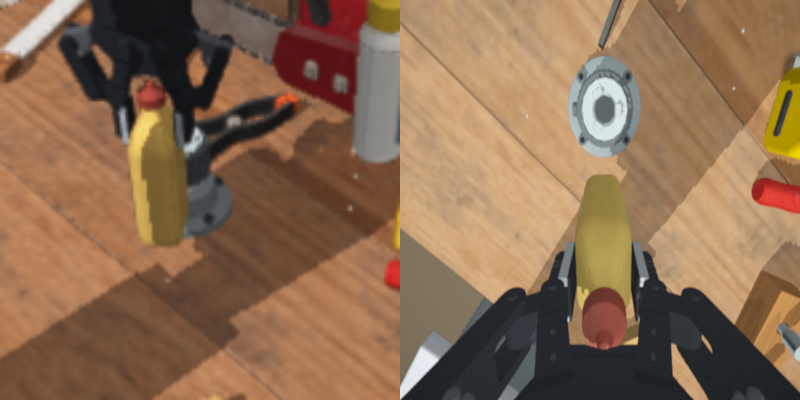

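The bottle is held and clear of the bench. I'll carry it to the free area at (450,300).

```bash
python3 nudge.py '[[[0, -0.5, -0.4, 0, 0, 0, 0], [0.1, -0.9, -0.2, 0, 0, 0, 0], [0.4, -0.84, 0, 0, 0, 0, 0], [0.52, -0.84, 0, 0, 0, 0, 0], [0.52, -0.84, 0, 0, 0, 0, 0], [0.52, -0.5, 0, 0, 0, 0, 0], [0.24, -0.16, 0.2, 0, 0, 0, 0], [0, 0, 0.4, 0, 0, 0, 0], [0, 0, 0.4, 0, 0, 0, 0], [0, 0, 0.28, 0, 0, 0, 0], [0, 0, 0, 0, 0, 0, 0]]]'
```

```text
clock: 5.7
eef_pos: [447.0, 298.9, 108.3]
tool_rot: [3.141, 0.007, 0.677]
force: [0.5, -0.1, -3.3]
width: 37.1
gripper_force: 61.3
```

Converted, 8 mm is 0.16, 2 mm is 0.04.

```bash
python3 nudge.py '[[[0, 0, 0.16, 0, 0, 0, 0], [0, 0, 0.04, 0, 0, 0, 0], [0, 0, 0, 0, 0, 0, 0]]]'; python3 nudge.py '[[[0, 0, 0.04, 0, 0, 0, 0], [0, 0, 0.02, 0, 0, 0, 0], [0, 0, 0, 0, 0, 0, 0]]]'
```

```text
clock: 6.0
eef_pos: [448.8, 300.8, 101.3]
tool_rot: [3.141, 0.0, 0.678]
force: [0.2, 0.8, -2.6]
width: 37.2
gripper_force: 61.3
clock: 6.3
eef_pos: [448.8, 301.0, 98.5]
tool_rot: [3.142, -0.0, 0.678]
force: [0.3, -0.8, -2.8]
width: 37.4
gripper_force: 61.3
```

Converted, 2 mm is 0.04.

```bash
python3 nudge.py '[[[0, 0, 0.04, 0, 0, 0, 0], [0, 0, 0, 0, 0, 0, 0]]]'; python3 nudge.py '[[[0, 0, 0.04, 0, 0, 0, 0], [0, 0, 0, 0, 0, 0, 0]]]'
```

```text
clock: 6.5
eef_pos: [449.2, 301.4, 97.1]
tool_rot: [3.141, -0.001, 0.678]
force: [-1.3, -0.6, 3.7]
width: 37.4
gripper_force: 62.1
clock: 6.7
eef_pos: [449.7, 301.9, 97.0]
tool_rot: [3.141, -0.003, 0.678]
force: [-2.8, -2.9, 20.3]
width: 37.4
gripper_force: 64.2
```

Converted, -45 mm is -0.9, -30 mm is -0.6, 0.12 rad is 1.2.

```bash
python3 nudge.py '[[[0, 0, -0.02, 0, 0, 0, 85], [0, 0, 0, 0, 0, 0, 85], [0, 0, 0, 0, 0, 0, 85], [0, 0, -0.1, 0, 0, 0, 85], [0, 0, -0.6, 0, 0, 0, 85], [0, 0, -0.9, 0, 0, 0, 85], [0, 0, -0.9, 0, 0, 0, 85], [0, 0, 0, 0, 0, 1.2, 85], [0, 0, 0, 0, 0, 1.2, 85], [0, 0, 0, 0, 0, 1.2, 85]]]'
python3 nudge.py '[[[-0.4, 0.84, 0, 0, 0, 0, 85], [-0.4, 0.84, 0, 0, 0, 0, 85], [-0.4, 0.84, 0, 0, 0, 0, 85], [-0.4, 0.84, 0, 0, 0, 0, 85], [-0.4, 0.84, 0, 0, 0, 0, 85], [-0.4, 0.84, 0, 0, 0, 0, 85], [-0.4, 0.84, 0, 0, 0, 0, 85], [-0.4, 0.84, 0, 0, 0, 0, 85], [-0.4, 0.84, 0, 0, 0, 0, 85], [-0.4, 0.84, 0.2, 0, 0, 0, 85], [-0.4, 0.84, 0.4, 0, 0, 0, 85], [-0.4, 0.84, 0.4, 0, 0, 0, 85]]]'
python3 nudge.py '[[[-0.4, 0.84, 0, 0, 0, 0, 85], [0, 0, 0, 0, 0, 0, 85], [0, 0, 0, 0, 0, 0, 85]]]'
python3 - <<'E'
from h import *
T,s=pose();print(s['qpos'],s['eef_pos'],s['tool_rot']);np.save('T4.npy',T);cv2.imwrite('pics/s4.png',ctrl.get_image('scene'));cv2.imwrite('pics/w4.png',ctrl.get_image('wrist'))
T,s=pose();w=cv2.imread('pics/w4.png')
p=proj('wrist',(443.6,-275,66),T);print(p)
a=cv2.imread('pics/s4.png')[60:220,100:260];print((p-60).astype(int));x,y=np.maximum((p-60).astype(int),0);cv2.imwrite('pics/z4.png',np.hstack([cv2.resize(a,(300,300)),cv2.resize(w[y:y+100,x:x+125],(500,400),interpolation=2)[:300]])if 0 else np.hstack([cv2.resize(a,(400,400)),cv2.resize(w[y:y+120,x:x+120],(400,400),interpolation=2)]));print(x,y)
E
```

```text
clock: 7.7
eef_pos: [448.9, 301.0, 221.0]
tool_rot: [-3.141, -0.001, 0.313]
force: [-0.1, -0.2, 0.1]
width: 84.7
gripper_force: 0.0
clock: 8.9
eef_pos: [378.4, -253.6, 170.8]
tool_rot: [3.14, -0.001, 0.318]
force: [0.1, 0.4, 0.4]
width: 84.9
gripper_force: 0.0
clock: 9.2
eef_pos: [371.9, -298.7, 170.6]
tool_rot: [-3.141, 0.0, 0.315]
force: [0.3, 0.1, 0.3]
width: 84.9
gripper_force: 0.0
[ 0.66224957  0.47668117 -0.06243544  2.05067932  0.04935328  0.61606119
 -0.68970374] [ 371.9289584  -298.66291054  170.62953172] [-3.14115222e+00  1.80108225e-04  3.14637792e-01]
[287.03980582 115.51965485]
[227  55]
227 55
```

View pics/z4.png

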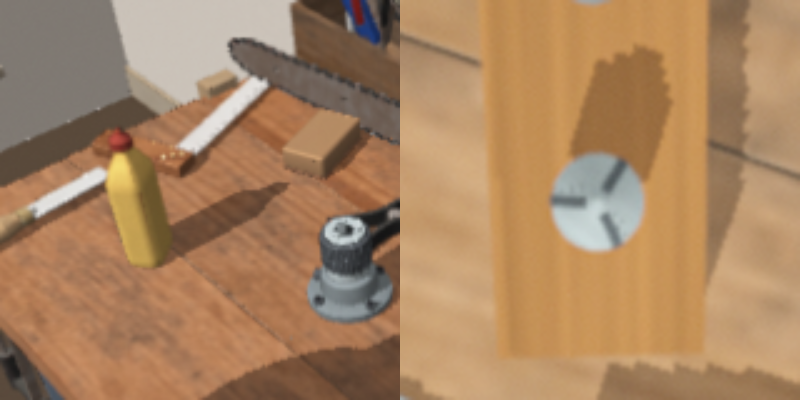

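The bottle stands upright at its new spot. The countersink head is centred at about wrist pixel (286.4,115.3), and the block edges run parallel to tool x.

Run:
```python
from h import *
T=np.load('T4.npy')
w=cv2.imread('pics/w4.png');s=cv2.cvtColor(w,cv2.COLOR_BGR2HSV)[...,1]
m=np.zeros_like(s);m[90:140,260:312]=(s[90:140,260:312]<55)
k=max(cv2.findContours(m,0,2)[0],key=cv2.contourArea);c=cv2.minEnclosingCircle(k);e=cv2.fitEllipse(cv2.convexHull(k));print(c,e)
p=onz('wrist',e[0],62,T);print(p,T[:3,:3].T@(np.r_[p,48]-T[:3,3]))
```

```text
((286.0, 115.125), 14.440170288085938) ((285.8471984863281, 115.128662109375), (27.58432388305664, 29.08069610595703), 3.4686386585235596)
[ 442.78316331 -276.58888722] [ 74.22924712   0.99102454 122.61573982]
```

Converted, 37 mm is 0.74, 0.5 mm is 0.01.

```bash
python3 nudge.py '[[[0.74, 0.01, 0, 0, 0, 0, 60], [0.74, 0.01, 0.3, 0, 0, 0, 60], [0, 0, 0.7, 0, 0, 0, 60], [0, 0, 0.6, 0, 0, 0, 60], [0, 0, 0.3, 0, 0, 0, 60], [0, 0, 0, 0, 0, 0, 60], [0, 0, 0, 0, 0, 0, 60]]]'
python3 - <<'E'
from h import *
T,s=pose();print(T[:3,:3].T@(np.r_[442.8,-276.4,48]-T[:3,3]))
E
```

```text
clock: 10.0
eef_pos: [443.8, -274.4, 76.4]
tool_rot: [-3.141, -0.0, 0.32]
force: [-0.3, -0.4, 1.4]
width: 59.8
gripper_force: 0.0
[-1.61636336  1.63071243 28.35560047]
```

Converted, -1 mm is -0.02, 1 mm is 0.02.

```bash
python3 nudge.py '[[[-0.02, 0.02, 0.3, 0, 0, 0, 60], [0, 0, 0.26, 0, 0, 0, 60], [0, 0, 0, 0, 0, 0, 60], [0, 0, 0, 0, 0, 0, 0], [0, 0, 0, 0, 0, 0, 0], [0, 0, 0, 0, 0, 0, 0], [0, 0, 0, 0, 0, 0, 0], [0, 0, 0, 0, 0, 0, 0]]]'
python3 - <<'E'
from h import *
T,s=pose();print(T[:3,3],s['width'],s['torque']);cv2.imwrite('pics/w5.png',ctrl.get_image('wrist'))
E
```

```text
clock: 10.8
eef_pos: [443.0, -276.9, 48.6]
tool_rot: [3.141, -0.001, 0.318]
force: [-0.6, 1.9, 6.0]
width: 19.0
gripper_force: 58.6
[ 443.00691726 -276.93260608   48.60223809] 18.965352839399678 [ 0.23546538  0.11450177 -0.00195753]
```

Converted, -8 mm is -0.16, -3 mm is -0.06.

```bash
python3 nudge.py '[[[0, 0, -0.06, 0, 0, 0, 0], [0, 0, -0.1, 0, 0, 0, 0], [0, 0, -0.16, 0, 0, 0, 0], [0, 0, 0, 0, 0, 0, 0], [0, 0, 0, 0, 0, 0, 0]]]'
python3 - <<'E'
from h import *
T,s=pose();print(T[:3,3],s['width'],s['torque'],s['force']);w=ctrl.get_image('wrist');cv2.imwrite('pics/w6.png',w)
a=cv2.imread('pics/w5.png')
for P in((443,-277,72),(443,-277,88)):print(proj('wrist',P,T))
cv2.imwrite('pics/z6.png',np.hstack([cv2.resize(i[210:390,170:390],(400,327),interpolation=2) for i in(a,w)]))
E
```

```text
clock: 11.35
eef_pos: [442.7, -276.9, 64.2]
tool_rot: [3.141, -0.001, 0.318]
force: [-0.6, 0.1, -1.8]
width: 19.0
gripper_force: 58.7
[ 442.68581106 -276.94514105   64.16347507] 18.990345005181126 [-0.03827698  0.01318234  0.00066833] [-0.58990931  0.06448597 -1.78968958]
[284.66468881 272.50820721]
[284.6665548 290.464998 ]
```

View pics/z6.png

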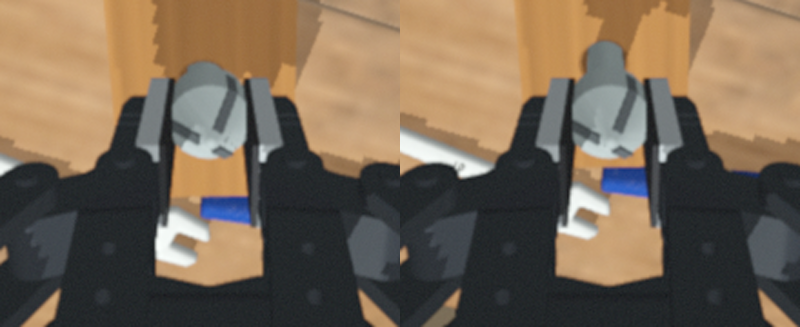

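The countersink is gripped on its head band and its shank is coming out straight. I'll lift it clear and go to look at the chuck.

```bash
python3 nudge.py '[[[0, 0, -0.6, 0, 0, 0, 0], [0, 0, -0.8, 0, 0, 0, 0], [0, 0, -0.8, 0, 0, 0, 0], [0.38, -0.8, -0.2, 0, 0, 0, 0], [0.38, -0.8, 0, 0, 0, 0, 0], [0.38, -0.8, 0, 0, 0, 0, 0], [0.38, -0.8, 0, 0, 0, 0, 0], [0.38, -0.8, 0, 0, 0, 0, 0], [0.38, -0.8, 0, 0, 0, 0, 0], [0.38, -0.8, 0, 0, 0, 0, 0], [0.38, -0.76, 0, 0, 0, 0, 0], [0, 0, 0, 0, 0, 0, 0]]]'
python3 nudge.py '[[[0, 0, 0, 0, 0, 0, 0], [0, 0, 0, 0, 0, 0, 0]]]'
cat > ch.py <<'E'
from h import *
T,s=pose();w=ctrl.get_image('wrist');cv2.imwrite('pics/w7.png',w);np.save('T7.npy',T);print(T[:3,3],s['tool_rot'],s['qpos'][6])
p=proj('wrist',(562,97,88),T);x,y=p.astype(int);print(p)
hsv=cv2.cvtColor(w,cv2.COLOR_BGR2HSV);m=np.zeros(w.shape[:2],np.uint8);y0=max(y-45,0)
m[y0:y+45,x-45:x+45]=((hsv[...,1]<60)&(hsv[...,2]>150))[y0:y+45,x-45:x+45]
k=max(cv2.findContours(m,0,2)[0],key=cv2.contourArea);e=cv2.fitEllipse(cv2.convexHull(k));print(e)
c=onz('wrist',e[0],88,T);print(c,T[:3,:3].T@(np.r_[c,150]-T[:3,3]))
E
python3 ch.py
```

```text
clock: 12.6
eef_pos: [488.0, 80.6, 183.8]
tool_rot: [-3.138, -0.003, 0.328]
force: [-0.7, -0.5, -0.9]
width: 19.2
gripper_force: 59.4
clock: 12.8
eef_pos: [487.1, 71.4, 183.6]
tool_rot: [3.141, 0.001, 0.316]
force: [0.7, -0.4, -1.3]
width: 19.4
gripper_force: 59.4
[487.05495611  71.40686082 183.55698142] [3.14086983e+00 1.26860691e-03 3.16327022e-01] -1.493734853404018
[283.13909105 108.20466049]
((282.6414489746094, 108.19416046142578), (54.40357208251953, 57.625118255615234), 3.1781609058380127)
[561.89151653  97.3546357 ] [79.23778708 -1.4045415  33.45548026]
```

Run:
```python
from h import *
T=np.load('T7.npy');w=cv2.imread('pics/w7.png');s=cv2.cvtColor(w,cv2.COLOR_BGR2HSV)[...,1]
q=lambda x,y,z:proj('wrist',(T@np.r_[x,y,z,1])[:3],T)
for a in((0,0,42.6),(6,0,42.6),(0,-6,42.6),(0,6,42.6),(0,0,.6),(0,-6,0.6),(0,6,.6),(0,0,-23)):print(a,q(*a))
for y in range(int(q(6,0,42.6)[1])-8,int(q(0,0,0)[1])+20,4):
    r=np.where(s[y,255:315]<75)[0]+255;print(y,(r.min(),r.max(),len(r)) if len(r) else None)
```

```text
(0, 0, 42.6) [284.46221857 234.17364888]
(6, 0, 42.6) [284.46604831 225.66974618]
(0, -6, 42.6) [275.36512171 234.16649133]
(0, 6, 42.6) [293.55957193 234.18072687]
(0, 0, 0.6) [284.37250004 264.89593919]
(0, -6, 0.6) [273.00280462 264.88636251]
(0, 6, 0.6) [295.74259721 264.9052382 ]
(0, 0, -23) [284.29921168 289.99271395]
217 None
221 None
225 None
229 (np.int64(275), np.int64(289), 15)
233 (np.int64(273), np.int64(291), 19)
237 (np.int64(273), np.int64(292), 20)
241 (np.int64(273), np.int64(292), 20)
245 (np.int64(273), np.int64(293), 21)
249 (np.int64(273), np.int64(296), 24)
253 (np.int64(255), np.int64(314), 51)
257 (np.int64(255), np.int64(314), 60)
261 (np.int64(255), np.int64(314), 60)
265 (np.int64(255), np.int64(314), 60)
269 (np.int64(255), np.int64(314), 60)
273 (np.int64(255), np.int64(314), 60)
277 (np.int64(255), np.int64(314), 60)
281 (np.int64(255), np.int64(314), 60)
```

Converted, 40 mm is 0.8, 39.7 mm is 0.794.

```bash
python3 nudge.py '[[[0.8, -0.006, 0, 0, 0, 0, 0], [0.794, -0.004, 0, 0, 0, 0, 0], [0, 0, 0.4, 0, 0, 0, 0], [0, 0, 0.32, 0, 0, 0, 0], [0, 0, 0, 0, 0, 0, 0], [0, 0, 0, 0, 0, 0, 0]]]'
python3 - <<'E'
from h import *
T,s=pose();print(T[:3,:3].T@(np.r_[561.9,97.35,94]-T[:3,3]),s['torque'],s['force'])
E
```

```text
clock: 13.45
eef_pos: [562.9, 96.7, 147.8]
tool_rot: [3.141, 0.001, 0.316]
force: [1.0, -0.6, -0.5]
width: 18.9
gripper_force: 59.4
[-0.73293856 -0.95437601 53.85002188] [-0.00447198 -0.05866119 -0.05344687] [ 1.0271341  -0.59409744 -0.46036818]
```

Converted, 12 mm is 0.24, 8 mm is 0.16.

```bash
python3 nudge.py '[[[0, 0, 0.24, 0, 0, 0, 0], [0, 0, 0.16, 0, 0, 0, 0], [0, 0, 0, 0, 0, 0, 0]]]'; python3 nudge.py '[[[0, 0, 0.16, 0, 0, 0, 0], [0, 0, 0.16, 0, 0, 0, 0], [0, 0, 0.1, 0, 0, 0, 0], [0, 0, 0, 0, 0, 0, 0]]]'
```

```text
clock: 13.75
eef_pos: [562.1, 97.8, 126.8]
tool_rot: [-3.141, 0.002, 0.318]
force: [-0.4, -0.4, -1.5]
width: 19.2
gripper_force: 59.4
clock: 14.15
eef_pos: [562.4, 98.2, 105.8]
tool_rot: [-3.141, 0.002, 0.318]
force: [-0.5, -0.0, -1.7]
width: 18.9
gripper_force: 59.4
```

No contact so far. The floor is expected at a TCP height of about 94.5.

```bash
python3 nudge.py '[[[0, 0, 0.1, 0, 0, 0, 0], [0, 0, 0.08, 0, 0, 0, 0], [0, 0, 0, 0, 0, 0, 0]]]'; python3 nudge.py '[[[0, 0, 0.03, 0, 0, 0, 0], [0, 0, 0.02, 0, 0, 0, 0], [0, 0, 0, 0, 0, 0, 0]]]'
```

```text
clock: 14.45
eef_pos: [562.7, 98.2, 97.3]
tool_rot: [-3.141, 0.001, 0.318]
force: [-0.1, 0.0, -0.9]
width: 19.2
gripper_force: 59.4
clock: 14.75
eef_pos: [563.1, 98.2, 95.3]
tool_rot: [-3.142, -0.0, 0.318]
force: [-0.3, -0.5, -1.1]
width: 19.4
gripper_force: 59.4
```

Converted, 1 mm is 0.02.

```bash
python3 nudge.py '[[[0, 0, 0.02, 0, 0, 0, 0], [0, 0, 0.02, 0, 0, 0, 0], [0, 0, 0, 0, 0, 0, 0]]]'; python3 nudge.py '[[[0, 0, 0.02, 0, 0, 0, 0], [0, 0, 0, 0, 0, 0, 0]]]'
```

```text
clock: 15.05
eef_pos: [564.0, 98.4, 94.6]
tool_rot: [3.141, -0.002, 0.318]
force: [-1.8, -0.5, 8.2]
width: 19.5
gripper_force: 60.2
clock: 15.25
eef_pos: [564.5, 98.5, 94.5]
tool_rot: [3.141, -0.003, 0.318]
force: [-1.6, 0.0, 13.1]
width: 19.3
gripper_force: 60.8
```

The shank is on the floor: contact came at TCP z 94.6, as predicted. I'll release and wind the wrist back, open, above the cone.

The rows are not in the units I measure in: shifts go in shares of 50 mm and turns go in units of 0.1 rad. I convert before sending: -15 mm is -0.3, -1.5 mm is -0.03, -0.15 rad is -1.5.

```bash
python3 nudge.py '[[[0, 0, -0.03, 0, 0, 0, 0], [0, 0, 0, 0, 0, 0, 30], [0, 0, 0, 0, 0, 0, 85], [0, 0, 0, 0, 0, 0, 85], [0, 0, 0, 0, 0, 0, 85], [0, 0, -0.3, 0, 0, -1.5, 85], [0, 0, -0.3, 0, 0, -1.5, 85], [0, 0, 0, 0, 0, -1.5, 85], [0, 0, 0, 0, 0, -1.5, 85], [0, 0, 0, 0, 0, -1.5, 85], [0, 0, 0, 0, 0, -1.5, 85]]]'
python3 nudge.py '[[[0, 0, 0, 0, 0, -1.5, 85], [0, 0, 0, 0, 0, -1.5, 85], [0, 0, 0, 0, 0, -1.5, 85], [0, 0, 0, 0, 0, -1.5, 85], [0, 0, 0, 0, 0, -1.5, 85], [0, 0, 0, 0, 0, -1.5, 85], [0, 0, 0, 0, 0, -1.5, 85], [0, 0, 0, 0, 0, -1.5, 85], [0, 0, 0, 0, 0, -1.5, 85], [0, 0, 0, 0, 0, -1.5, 85], [0, 0, 0, 0, 0, 0, 85]]]'
python3 - <<'E'
from h import *
T,s=pose();print(s['qpos']);print(T[:3,:3].T@(np.r_[562,97.5,55]-T[:3,3]))
w=ctrl.get_image('wrist');cv2.imwrite('pics/w8.png',w)
for P in((562,97.5,118),(562,97.5,108),(562,97.5,88)):print(proj('wrist',P,T))
E
```

```text
clock: 16.35
eef_pos: [563.1, 98.1, 123.8]
tool_rot: [3.142, 0.0, 1.224]
force: [-1.1, -0.3, -0.5]
width: 84.8
gripper_force: 0.0
clock: 17.45
eef_pos: [563.0, 97.8, 123.4]
tool_rot: [3.141, -0.001, 2.718]
force: [0.2, -0.5, -0.2]
width: 85.2
gripper_force: 0.0
[ 0.21946702  0.7562423  -0.71324863  1.8273267   0.66421706  0.81426869
  0.31118422]
[ 0.67156702 -0.70222054 68.39272918]
[285.38125705 264.11866192]
[285.33474267 255.82139664]
[285.25543529 241.67500392]
```

```bash
python3 nudge.py '[[[0.01, -0.01, 0.5, 0, 0, 0, 85], [0, 0, 0.5, 0, 0, 0, 85], [0, 0, 0.36, 0, 0, 0, 85], [0, 0, 0, 0, 0, 0, 85], [0, 0, 0, 0, 0, 0, 85]]]'; python3 nudge.py '[[[0, 0, 0, 0, 0, 0, 0], [0, 0, 0, 0, 0, 0, 0], [0, 0, 0, 0, 0, 0, 0], [0, 0, 0, 0, 0, 0, 0], [0, 0, 0, 0, 0, 0, 0]]]'
```

```text
clock: 18.0
eef_pos: [562.5, 98.1, 56.1]
tool_rot: [-3.141, -0.0, 2.716]
force: [-0.2, -0.4, 0.3]
width: 85.1
gripper_force: 0.0
clock: 18.5
eef_pos: [563.0, 97.8, 57.2]
tool_rot: [3.141, 0.002, 2.717]
force: [-1.3, -0.8, 6.8]
width: 50.4
gripper_force: 61.6
```

Converted, -1 mm is -0.02, 0.1 rad is 1.

```bash
python3 nudge.py '[[[0, 0, -0.02, 0, 0, 1, 0], [0, 0, 0, 0, 0, 1, 0], [0, 0, 0, 0, 0, 1, 0], [0, 0, 0, 0, 0, 1, 0], [0, 0, 0, 0, 0, 1, 0]]]'
python3 -c "
from h import *
s=pose()[1];print(s['force'],s['torque'],s['qpos'])"
```

```text
clock: 19.0
eef_pos: [563.1, 98.0, 57.4]
tool_rot: [3.14, 0.001, 2.215]
force: [1.9, -0.1, -2.2]
width: 50.4
gripper_force: 64.4
[ 1.92440585 -0.12080063 -2.17738044] [-0.09032665 -0.09682929  0.3835347 ] [ 0.09372138  0.8100015  -0.50245664  1.8663819   0.63561484  0.62859831
 -0.16171254]
```

Torque reads 0.38 N m, so the sleeve is turning. I'll keep going.

Converted, 0.12 rad is 1.2.

```bash
python3 nudge.py '[[[0, 0, 0, 0, 0, 1.2, 0], [0, 0, 0, 0, 0, 1.2, 0], [0, 0, 0, 0, 0, 1.2, 0], [0, 0, 0, 0, 0, 1.2, 0], [0, 0, 0, 0, 0, 1.2, 0], [0, 0, 0, 0, 0, 1.2, 0], [0, 0, 0, 0, 0, 1.2, 0], [0, 0, 0, 0, 0, 1.2, 0], [0, 0, 0, 0, 0, 1.2, 0], [0, 0, 0, 0, 0, 1.2, 0]]]'
python3 -c "
from h import *
s=pose()[1];print(s['force'],s['torque'],s['qpos'][6])"
```

```text
clock: 20.0
eef_pos: [563.6, 98.0, 57.3]
tool_rot: [3.14, -0.002, 1.014]
force: [1.1, -1.4, -3.3]
width: 50.3
gripper_force: 64.2
[ 1.10272834 -1.35377962 -3.29725565] [-0.12990218 -0.28708957  0.52313784] -1.0222522201662538
```

```bash
for i in 1; do python3 nudge.py '[[[0, 0, 0, 0, 0, 1, 0], [0, 0, 0, 0, 0, 1, 0], [0, 0, 0, 0, 0, 1, 0], [0, 0, 0, 0, 0, 1, 0]]]'; done
python3 -c "
from h import *
s=pose()[1];print(s['force'],s['torque'],s['qpos'][6])"
python3 nudge.py '[[[0, 0, 0, 0, 0, 1, 0], [0, 0, 0, 0, 0, 1, 0], [0, 0, 0, 0, 0, 1, 0]]]'
python3 -c "
from h import *
s=pose()[1];print(s['force'],s['torque'],s['qpos'][6])"
```

```text
clock: 20.4
eef_pos: [563.7, 97.8, 57.3]
tool_rot: [3.14, -0.002, 0.616]
force: [1.7, -1.5, -3.4]
width: 50.4
gripper_force: 64.4
[ 1.69817699 -1.45126142 -3.42891296] [-0.23388526 -0.40715474  0.58212968] -1.2907179968350024
clock: 20.7
eef_pos: [563.8, 97.7, 57.3]
tool_rot: [3.141, -0.003, 0.315]
force: [2.9, -1.7, -2.5]
width: 49.9
gripper_force: 64.4
[ 2.94637375 -1.74115026 -2.45793724] [-0.35123038 -0.44552935  0.53053054] -1.4897144501361153
```

```bash
python3 nudge.py '[[[0, 0, 0, 0, 0, 1, 0], [0, 0, 0, 0, 0, 1, 0], [0, 0, 0, 0, 0, 1, 0]]]'
python3 -c "
from h import *
s=pose()[1];print(s['force'],s['torque'],s['qpos'][6])"
python3 nudge.py '[[[0, 0, 0, 0, 0, 1, 0], [0, 0, 0, 0, 0, 1, 0], [0, 0, 0, 0, 0, 1, 0]]]'
python3 -c "
from h import *
s=pose()[1];print(s['force'],s['torque'],s['qpos'][6])"
```

```text
clock: 21.0
eef_pos: [563.8, 97.6, 57.3]
tool_rot: [3.141, -0.003, 0.016]
force: [1.7, -1.6, -3.8]
width: 50.2
gripper_force: 64.4
[ 1.66609977 -1.59566871 -3.79682597] [-0.45829594 -0.49251043  0.67897552] -1.6870832954965729
clock: 21.3
eef_pos: [563.8, 97.5, 57.3]
tool_rot: [-3.141, -0.003, -0.283]
force: [2.9, -2.1, -2.5]
width: 50.3
gripper_force: 64.5
[ 2.87163946 -2.05181919 -2.54588652] [-0.61180594 -0.40305474  0.84195961] -1.884454302409416
```

Converted, 0.08 rad is 0.8.

```bash
python3 nudge.py '[[[0, 0, 0, 0, 0, 0.8, 0], [0, 0, 0, 0, 0, 0.8, 0], [0, 0, 0, 0, 0, 0, 0]]]'
python3 -c "
from h import *
s=pose()[1];print(s['force'],s['torque'],s['qpos'][6])"
python3 nudge.py '[[[0, 0, 0, 0, 0, 0.8, 0], [0, 0, 0, 0, 0, 0.8, 0], [0, 0, 0, 0, 0, 0, 0]]]'
python3 -c "
from h import *
s=pose()[1];print(s['force'],s['torque'],s['qpos'][6])"
```

```text
clock: 21.6
eef_pos: [562.4, 98.0, 57.3]
tool_rot: [-3.141, -0.0, -0.442]
force: [-0.0, 0.5, 1.9]
width: 50.1
gripper_force: 64.9
[-0.04787109  0.53207581  1.91079772] [-0.18124957  0.34683845  0.07661459] -1.9892978298638897
clock: 21.9
eef_pos: [559.3, 100.4, 57.2]
tool_rot: [3.141, 0.006, -0.598]
force: [-6.2, 3.0, 7.9]
width: 50.1
gripper_force: 65.6
[-6.23905785  2.96919679  7.92726689] [0.82486065 1.41729721 0.36516834] -2.094229754075611
```

Torque peaked at 0.84 N m, then the pads began to slip. I'll regrasp centred and test the stiffness again.

```bash
python3 nudge.py '[[[0, 0, 0, 0, 0, 0, 85], [0, 0, 0, 0, 0, 0, 85], [0, 0, 0, 0, 0, 0, 85]]]'
python3 nudge.py '[[[0, 0, 0, 0, 0, -1.5, 85], [0, 0, 0, 0, 0, -1.5, 85], [0, 0, 0, 0, 0, -1.5, 85], [0, 0, 0, 0, 0, -1.5, 85], [0, 0, 0, 0, 0, -1.5, 85], [0, 0, 0, 0, 0, -1.5, 85], [0, 0, 0, 0, 0, 0, 85]]]'
python3 - <<'E'
from h import *
T,s=pose();print(T[:3,:3].T@(np.r_[562,97.5,56]-T[:3,3]),s['torque'])
w=ctrl.get_image('wrist');t=ctrl.get_image('top');cv2.imwrite('pics/w9.png',w)
E
```

```text
clock: 22.2
eef_pos: [563.1, 97.7, 57.1]
tool_rot: [-3.141, -0.001, -0.602]
force: [-0.5, -0.4, 0.7]
width: 85.2
gripper_force: 0.0
clock: 22.9
eef_pos: [562.9, 97.4, 56.9]
tool_rot: [-3.141, -0.001, 0.297]
force: [0.0, 0.2, 0.7]
width: 85.4
gripper_force: 0.0
[-0.84571663 -0.33132742  0.90677759] [-0.00997272  0.0017419   0.00011549]
```

Converted, 1 mm is 0.02, -0.8 mm is -0.016, 0.06 rad is 0.6.

```bash
python3 nudge.py '[[[-0.016, -0.006, 0.02, 0, 0, 0, 85], [0, 0, 0, 0, 0, 0, 0], [0, 0, 0, 0, 0, 0, 0], [0, 0, 0, 0, 0, 0, 0], [0, 0, 0, 0, 0, 0, 0], [0, 0, 0, 0, 0, 0.6, 0], [0, 0, 0, 0, 0, 0.6, 0]]]'
P='from h import *
s=pose()[1];print(s["force"],s["torque"],s["qpos"][6])'
python3 -c "$P"; python3 nudge.py '[[[0, 0, 0, 0, 0, 0.6, 0], [0, 0, 0, 0, 0, 0.6, 0]]]'; python3 -c "$P"
```

```text
clock: 23.7
eef_pos: [561.8, 97.3, 56.4]
tool_rot: [3.14, -0.0, 0.178]
force: [-2.0, -1.4, 5.6]
width: 50.3
gripper_force: 62.1
[-2.01101099 -1.44203026  5.55794752] [-0.59548038  0.20009868  0.83729623] -1.580046752891462
clock: 23.9
eef_pos: [563.6, 97.6, 56.4]
tool_rot: [3.141, -0.004, 0.059]
force: [4.5, -0.8, -1.9]
width: 50.4
gripper_force: 63.3
[ 4.52132403 -0.79524174 -1.85316014] [-0.29031969 -0.63638209  0.7818228 ] -1.6585463636825992
```

```bash
P='from h import *
s=pose()[1];print(s["force"],s["torque"],s["qpos"][6])'
python3 nudge.py '[[[0, 0, 0, 0, 0, 0.6, 0], [0, 0, 0, 0, 0, 0.6, 0], [0, 0, 0, 0, 0, 0.6, 0]]]'; python3 -c "$P"; python3 nudge.py '[[[0, 0, 0, 0, 0, 0.6, 0], [0, 0, 0, 0, 0, 0.6, 0]]]'; python3 -c "$P"
```

```text
clock: 24.2
eef_pos: [568.2, 97.1, 56.6]
tool_rot: [-3.141, -0.013, -0.121]
force: [13.0, -4.4, -9.6]
width: 50.3
gripper_force: 64.6
[12.978196   -4.40753265 -9.60814391] [-0.57417837 -2.32470647  1.23018341] -1.7761764190294467
clock: 24.4
eef_pos: [568.1, 96.4, 56.6]
tool_rot: [-3.14, -0.013, -0.243]
force: [4.8, -1.5, 1.1]
width: 50.4
gripper_force: 66.4
[ 4.81986327 -1.54894939  1.14042876] [-0.72403283 -0.95705865 -0.06116397] -1.855886760910692
```

The torque reached 1.2 N m and the grip slipped, so the sleeve is hard against its stop. I'll release, rise clear and look.

Converted, -45 mm is -0.9, -40 mm is -0.8.

```bash
python3 nudge.py '[[[0, 0, 0, 0, 0, 0, 85], [0, 0, 0, 0, 0, 0, 85], [0, 0, 0, 0, 0, 0, 85], [0, 0, -0.6, 0, 0, 0, 85], [0, 0, -0.9, 0, 0, 0, 85], [0, 0, -0.9, 0, 0, 0, 85], [-0.8, 0, -0.4, 0, 0, 0, 85], [-0.8, 0, 0, 0, 0, 0, 85], [0, 0, 0, 0, 0, 0, 85]]]'
python3 - <<'E'
from h import *
T,s=pose();w=ctrl.get_image('wrist');sc=ctrl.get_image('scene')
np.save('T10.npy',T);p=proj('wrist',(562,97.4,100),T);q=proj('scene',(562,97.4,80));print(p,q,s['clock'])
x,y=(p-50).astype(int);y=max(y,0);u,v=(q-35).astype(int)
cv2.imwrite('pics/z10.png',np.hstack([cv2.resize(w[y:y+100,x:x+100],(400,400),interpolation=2),cv2.resize(sc[v:v+70,u:u+70],(400,400),interpolation=2)]));print(x,y,u,v)
for P in((562,97.4,118),(562,97.4,108),(562,97.4,88)):print(proj('wrist',P,T),proj('scene',P))
cv2.imwrite('pics/s10.png',sc)
E
```

```text
clock: 25.3
eef_pos: [477.5, 118.7, 196.1]
tool_rot: [3.141, 0.006, -0.238]
force: [0.3, 0.0, 0.3]
width: 85.0
gripper_force: 0.0
[284.31383517  96.44670919] [236.61891573 153.45982757] 25.3
234 46 201 118
[284.29239601  95.40873886] [235.52878559 141.20368953]
[284.304726   96.0056909] [235.82131882 144.49846953]
[284.32639355  97.05472157] [236.3942032  150.93830761]
```

View pics/z10.png

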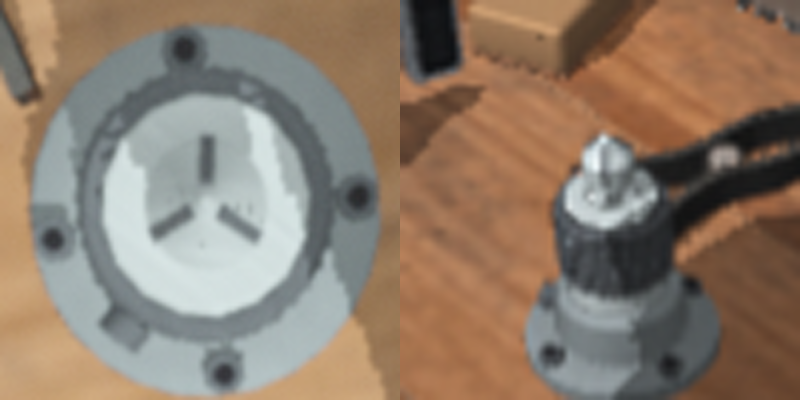

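The wrist crop shows the cone point (206,200) concentric with the nose ring. In the scene crop the tip sits at row 141.6, against 141.2 expected for a point at 118 mm, so the countersink is fully home and upright. Handing in.

```bash
python3 -c "
from h import *
print(ctrl.finish_job())"
```

```text
the job is handed in; nothing more can be done
None
```

The job is handed in: the bottle stands upright about 23 cm from the chuck, the countersink is fully home and upright with the sleeve turned until the gripper slipped on it (about 1.2 N m), and the other two cutters were not touched.

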